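# Vent the glaze pressure pot, then take off its filler cap of unknown thread

### The arm

A 6-joint arm with a two-finger parallel gripper is mounted at the origin on the work surface. World frame = base frame: x ahead of the robot, y to its left, z up, the work surface at z = 0. Lengths are in m, angles in rad, forces in N, time in s.
With the tool pointing down it reaches from about 0.3 to 0.775 m from the base axis. Payload 14.6 kg.
Tool frame: the origin (TCP) lies at the very end of the fingers, on their centre line; the grasp point (between the pads) lies manip.grip_depth behind it (manip.grip_depth is the distance from the TCP to the grasp point, in m); z points along the fingers, y is the line along which they close (so a half turn about z gives the same grasp; the last joint's range is limited). The gripper opens to 94 mm and grips with 3 to 60 N. Pads are 16 mm wide; open, the fingers measure 119 mm over their backs; the gripper's body (75 mm by 177 mm) begins 78 mm behind the grasp point.
Start: joints at [1.227, 0.3, 1.521, -0, 1.321, -0.067], TCP at [0.15, 0.529, 0.205] pointing down, gripper open.
Joint ranges: [-3.03, 3.03], [-0.79, 2.21], [0.23, 2.52], [-1.04, 4.18], [0, 3.07], [-2.55, 2.55]. Speed limits (rad/s): [2.22, 2.22, 2.57, 3.14, 3.14, 3.14].

### API

Orientations are given as a unit quaternion [x, y, z, w].
In Python, from workcell import manip, imaging, job gives the robot as it stands. Calls block until the motion is done:
- manip.movep(position, orientation): joint-space move of the TCP to a pose.
- manip.move_l(position, rotation=None, velocity=0.15, contact_N=None): straight line of the TCP; rotation=None keeps the orientation; velocity is the mean speed in m/s. With contact_N (N) it stops when the force on the tool has changed by that much, and returns True; else False.
- manip.set_joints(angles): joint-space move.
- manip.set_gripper(opening, squeeze=None): finger opening in m; squeeze is the grip in N (None keeps the last); returns when the fingers have stopped.
- manip.dwell(seconds).
- manip.inverse_kinematics(position, orientation): joint angles nearest the present ones, or None.
- imaging.capture(name): name is "scene" or "top" or "wrist"; returns a dict with "frame" (400x640x3 uint8, blue, green, red), "z_map" (400x640 float32, m along the optical axis (not along the pixel's ray), 0 where there is no reading), "fovy" (degrees; the focal length in pixels is half the picture's height over the tangent of half this angle, whatever the lens; pixels are square), "cx", "cy" (the principal point, pixels), "origin" and "orientation" of the camera in the world. Camera axes: x right, y down, z forward; pixel columns grow to the right and rows downward; lengths in m; the calibration is good to about 2 mm. A picture is of the moment at which its call begins.
A pose or a line that the arm cannot do raises manip.MotionError and nothing moves.
- job.sign_off(): hands the job in; it is judged then, once.
Readings, each from a call of its own:
- manip.read_time(): time.
- manip.read_joint_pos(): joint angles.
- manip.read_qd(): joint speeds.
- manip.read_tau(): joint torques, N m.
- manip.read_position(): TCP position.
- manip.read_ee_rot(): TCP orientation.
- manip.read_contact_force(): force on the tool from outside, world axes, zero at the start.
- manip.read_ft_torque(): the same for the moment, N m.
- manip.read_grip_width(): finger opening in m.
- manip.read_grasp_force(): force on a finger pad.
Only numpy, scipy, OpenCV 4.12 (cv2) and the standard library are available. Lean on these libraries where they do the work, as an engineer would, in place of code of your own. Each camera call takes 0.05 s, during which the arm holds its last target. There are 200 camera calls.

### The job

Vent the glaze pressure pot: squeeze the red trigger fully towards its black grip, keep it squeezed for about a second, and let it spring all the way back. Then unscrew the orange filler cap, whose thread may be right-hand or left-hand and cannot be told by looking: try it one way and, where it stops, the other way; once it has turned free lift it straight off. Finish while holding the cap in the gripper, level and still, at least a hand's breadth (10 cm) above its seat on the pot, and leave the bowl, the jar and the brush where they are.

Things in the scene. Friction and masses are not known exactly. Their poses are not given: they have to be found in the camera images.
- pot: Fixed blue pressure pot with a flat round aluminium lid, 224 mm across, its top 130 mm above the origin. Origin: centre of the underside, on the bench; z up. In the pot's frame the cap's axis is at x 0, y +62 mm; black grip and red trigger stand at y -62 mm on a dark valve body (58 mm along x and y, top 24 mm above the lid). Nothing else on the lid is over 15 mm high.
- grip_top (a point): Centre of the top face of the upright black fixed grip (24 mm along the pot's x, 26 mm along y), 88 mm above the lid, at x +10, y -62 mm in the pot's frame. The trigger stands on its -x side.
- trigger (a joint): Angle of the red trigger: 0 = released, upright; 0.28 rad = fully squeezed, at its stop. A spring returns it (about 3 N at the pad to start it, 9 N at the end). Its hinge runs along the pot's y, 24 mm above the lid, at x -24 mm; the upper end swings towards the pot's +x, towards the grip.
- trigger_pad (a point): Point on the outer (-x) face of the red trigger, 50 mm above its hinge, 74 mm above the lid. The trigger is an upright plate 8 mm thick (pot's x), 22 mm wide, top 84 mm above the lid. Trigger and grip together measure 50 mm along the pot's x released (x -28 to +22 mm), about 37 mm squeezed at this height, so both fit between the fingers from above.
- cap: Loose orange filler cap, 0.08 to 0.16 kg. Round skirt 67 mm across and 32 mm high, on it a round knob 38 mm across and 24 mm tall; 56 mm in all. A white stripe on top runs along the cap's x. Origin: centre of the underside, which sits on the lid; z up. Screwed on at the start, stripe within 3 degrees of the pot's x.
- cap_knob (a point): Middle of the cap's knob, on the cap's axis, 44 mm above its underside: grip here, any way round, 38 mm wide. Thread: its hand is hidden and varies. Tightening, the cap stops within 0.2 rad and the knob slips in the fingers; loosening, it turns easily and is free to lift after 0.95 rad (55 degrees), best 1.2, at most 1.5. It does not rise while turning, cannot be lifted before.
- bowl: Bystander: loose blue ceramic bowl, 120 mm wide, 55 mm high, on the bench. Origin: centre of its underside.
- jar: Bystander: loose amber jar with a green cap, 56 mm wide, 85 mm high, on the bench. Origin: centre of its underside.
- brush: Bystander: loose flat brush, wooden handle and grey head, 170 mm long lying on the bench along its x. Origin: its underside.
There are look-alikes about, which are no part of the job. Several things have the shape of the cap; the one meant has the colours described above.

How it is judged:
By the outcome, as a careful person would: the job done as asked, in the order asked, and still so for the second after the job is handed in, while the arm keeps its last pose, push and grip.
It also fails if it takes over 48 s, if anything falls off the work surface, if the arm or the gripper's body presses on something with over 40 N, if the wrist force passes 120 N, or if a joint passes its speed limit or range.

## Working session

There is one attempt and no reset: what is moved stays moved. The work goes in short steps, each a Python script; the robot and the scene stay as the last script left them, time stands still between calls to the robot, and variables do not carry over. Pictures are saved under pics/ and viewed, at most 10 in all, crops included, and the job is handed in when it is done.

```bash
mkdir -p pics; cat > h.py <<'E'
import numpy as np, cv2
from scipy.spatial.transform import Rotation as R
from workcell import manip, imaging, job
def world(c,u,v,z=None):
    f=c["frame"].shape[0]/2/np.tan(np.radians(c["fovy"])/2)
    u=np.asarray(u,float);v=np.asarray(v,float)
    d=c["z_map"][v.astype(int),u.astype(int)] if z is None else z
    p=np.stack([(u-c["cx"])/f*d,(v-c["cy"])/f*d,d*np.ones_like(u)],-1)
    return R.from_quat(c["orientation"]).apply(p.reshape(-1,3)).reshape(p.shape)+np.array(c["origin"])
def down(yaw): # tool z down, tool x at yaw; tool y at yaw-90
    return (R.from_euler('z',yaw)*R.from_euler('x',np.pi)).as_quat()
E
python3 - <<'E'
from h import *
for n in ("scene","top"):
    c=imaging.capture(n); cv2.imwrite(f"pics/{n}.png",c["frame"]); np.savez(f"{n}.npz",**c)
    print(n,c["fovy"],c["cx"],c["cy"],c["origin"],c["orientation"])
print(manip.grip_depth,manip.read_ee_rot(),manip.read_time(),manip.read_grip_width())
E
```

```text
scene 49.03121175334258 314.0898241130419 199.22046147174296 [ 0.83693049 -0.36778022  0.88427891] [ 0.93326104  0.23944407 -0.07370055 -0.25740745]
top 44.292076473716634 310.264597364149 221.64299422669552 [0.37785114 0.02503562 1.14337635] [ 0.71878523 -0.68664508  0.07488084 -0.07911502]
0.0188 [ 1.37944887e-01  9.90439773e-01 -5.04666978e-04 -9.58197059e-05] 0.1 0.09386766018676591
```

View pics/top.png

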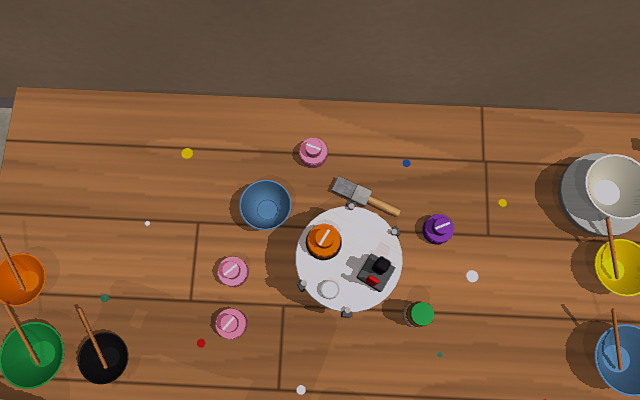

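View pics/scene.png

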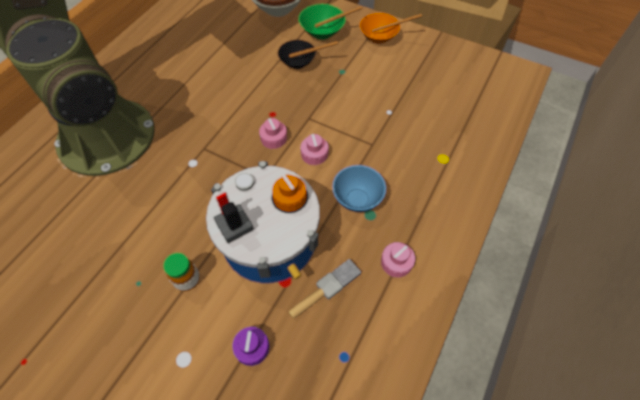

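The top view shows the pot lid centred near (349,258), the orange cap at (323,241), the black grip at (381,265) and the red trigger at (373,281). The scene view agrees. The bowl, jar and brush stand around the pot.

```bash
python3 - <<'E'
from h import *
for n,box in (("top",(280,420,190,330)),("scene",(190,340,150,290))):
    c=dict(np.load(n+".npz")); u0,u1,v0,v1=box
    U,V=np.meshgrid(np.arange(u0,u1),np.arange(v0,v1)); P=world(c,U,V).reshape(-1,3)
    C=c["frame"][v0:v1,u0:u1].reshape(-1,3).astype(int); hsv=cv2.cvtColor(c["frame"],cv2.COLOR_BGR2HSV)[v0:v1,u0:u1].reshape(-1,3).astype(int)
    L=P[(abs(P[:,2]-.13)<.006)&(hsv[:,1]<60)]
    (cx,cy),r=cv2.minEnclosingCircle(L[:,:2].astype(np.float32)); print(n,"lid",cx,cy,r,np.median(L[:,2]))
    cap=(hsv[:,0]>5)&(hsv[:,0]<20)&(hsv[:,1]>150)&(P[:,2]>.145)
    def st(m,t):
        Q=P[m]; 
        if len(Q): (a,b),r=cv2.minEnclosingCircle(Q[:,:2].astype(np.float32)); print(t,len(Q),Q.mean(0).round(4),Q.min(0).round(4),Q.max(0).round(4),"circ",round(a,4),round(b,4),round(r,4), np.array(cv2.minAreaRect(Q[:,:2].astype(np.float32)*1000)[2]))
    nearcap=np.linalg.norm(P[:,:2]-P[cap][:,:2].mean(0),axis=1)<.04
    st(nearcap&(abs(P[:,2]-.186)<.005),"knobtop"); st(nearcap&(P[:,2]>.15),"cap")
    S=P[nearcap&(P[:,2]>.18)&(hsv[:,1]<90)&(hsv[:,2]>150)]
    if len(S)>3:
        e=np.linalg.svd((S-S.mean(0))[:,:2])[2][0]; print("stripe",len(S),S.mean(0),np.degrees(np.arctan2(e[1],e[0])))
    st((P[:,2]>.208)&(P[:,2]<.23)&(C.max(1)<70),"griptop")
    st((P[:,2]>.19)&((hsv[:,0]<5)|(hsv[:,0]>174))&(hsv[:,1]>150),"trig")
E
```

```text
top lid 0.5303207039833069 -0.04699859023094177 0.12086440622806549 0.12973611657442685
knobtop 282 [0.56   0.0068 0.1856] [ 0.5418 -0.011   0.181 ] [0.5786 0.0251 0.1903] circ 0.5604 0.0068 0.0189 2.3335814476013184
cap 828 [0.5563 0.0071 0.17  ] [ 0.5265 -0.0263  0.1509] [0.5898 0.0394 0.1917] circ 0.5597 0.0068 0.0336 2.6755077838897705
stripe 46 [0.56044999 0.00706397 0.18589126] 150.85256910330307
griptop 157 [ 0.5074 -0.1049  0.2165] [ 0.4947 -0.1179  0.209 ] [ 0.5206 -0.0912  0.2218] circ 0.5077 -0.1054 0.0143 60.99391174316406
trig 61 [ 0.4782 -0.0885  0.2093] [ 0.4716 -0.0977  0.1904] [ 0.4858 -0.0796  0.2161] circ 0.4779 -0.0885 0.0103 62.01158142089844
scene lid 0.5319634675979614 -0.05056094378232956 0.12131944298744202 0.1296072860965657
knobtop 262 [0.5629 0.0037 0.1855] [ 0.5428 -0.0142  0.1814] [0.5809 0.0223 0.1884] circ 0.5619 0.0044 0.0193 30.191665649414062
cap 780 [ 0.5689 -0.0042  0.1701] [ 0.5371 -0.0296  0.1501] [0.5958 0.0259 0.1884] circ 0.5659 0.0002 0.0331 18.131776809692383
stripe 51 [0.56171838 0.00518827 0.18586917] -28.673241075067192
griptop 173 [ 0.513  -0.1105  0.2161] [ 0.4978 -0.123   0.2091] [ 0.5256 -0.0971  0.221 ] circ 0.5117 -0.109 0.0143 58.442684173583984
trig 85 [ 0.4872 -0.0978  0.2135] [ 0.476  -0.3678  0.1909] [ 0.8369 -0.0854  0.8843] circ 0.6601 -0.2266 0.2264 51.26594161987305
```

```bash
python3 - <<'E'
from h import *
yaw=np.radians(-29.1+90)
p=manip.read_position(); manip.move_l([p[0],p[1],.33],velocity=.25)
manip.movep([.5,-.09,.36],down(yaw))
manip.dwell(.3)
c=imaging.capture("wrist"); np.savez("w.npz",**c); cv2.imwrite("pics/w.png",c["frame"])
U,V=np.meshgrid(np.arange(640),np.arange(400)); P=world(c,U,V).reshape(-1,3)
C=c["frame"].reshape(-1,3).astype(int); hsv=cv2.cvtColor(c["frame"],cv2.COLOR_BGR2HSV).reshape(-1,3).astype(int)
near=np.linalg.norm(P[:,:2]-[.5,-.1],axis=1)<.05
def st(m,t):
    Q=P[m]
    if len(Q)>3: print(t,len(Q),Q.mean(0).round(4),cv2.minAreaRect(Q[:,:2].astype(np.float32)*1000))
st(near&(abs(P[:,2]-.218)<.004)&(C.max(1)<70),"grip")
st(near&(P[:,2]>.208)&(P[:,2]<.22)&((hsv[:,0]<5)|(hsv[:,0]>174))&(hsv[:,1]>150),"trig")
k=(np.linalg.norm(P[:,:2]-[.561,.0055],axis=1)<.04)&(abs(P[:,2]-.186)<.003)
if k.sum()>3: print("knob",k.sum(),cv2.minEnclosingCircle(P[k][:,:2].astype(np.float32)))
print(manip.read_time(),manip.read_position(),manip.read_joint_pos(),manip.read_contact_force())
E
```

```text
grip 201 [ 0.5068 -0.1043  0.2161] ((507.9715270996094, -106.4312744140625), (21.63088607788086, 22.176971435546875), 61.20698547363281)
trig 132 [ 0.4784 -0.0906  0.2122] ((478.1990966796875, -90.91606903076172), (19.881446838378906, 6.228398323059082), 60.374759674072266)
knob 1121 ((0.5583918690681458, 0.004965771455317736), 0.018930738791823387)
3.625 [ 0.5000291  -0.08984027  0.36000412] [-2.49910711e-01  1.35922698e-01  1.36787408e+00  6.14184746e-05
  1.63779856e+00  2.57692072e-01] [-0.1808458  -0.1192557   0.15492914]
```

View pics/w.png

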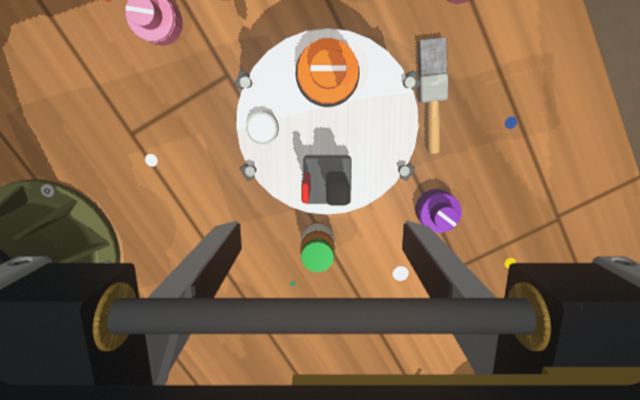

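The wrist view shows the pot's cap at (328,70), stripe along the pot's x. The red trigger is at (306,188) and the black grip at (339,188), and the fingers line up with their line. I'll squeeze the trigger now.

```bash
python3 - <<'E'
from h import *
q=down(np.radians(60.8))
t=[.5038,-.1037]
manip.movep([*t,.29],q)
print("contact",manip.move_l([*t,.187],velocity=.1,contact_N=12),manip.read_position())
manip.set_gripper(.030,25)
for i in range(2):
    manip.dwell(.15); print(manip.read_time(),manip.read_grip_width(),manip.read_grasp_force(),manip.read_contact_force(),manip.read_position())
c=imaging.capture("wrist"); cv2.imwrite("pics/sq.png",cv2.resize(c["frame"][130:400,180:480],None,fx=2,fy=2))
E
```

```text
contact False [ 0.5040731  -0.10378195  0.18762529]
6.25 0.03989357476504564 24.821217879652977 [-7.73220338  3.86303507  3.08852456] [ 0.50277377 -0.10308795  0.18673645]
6.4 0.03937706346314031 24.82101771980524 [-7.66134008  4.1555835   4.09202328] [ 0.50277241 -0.10308614  0.18671164]
```

View pics/sq.png

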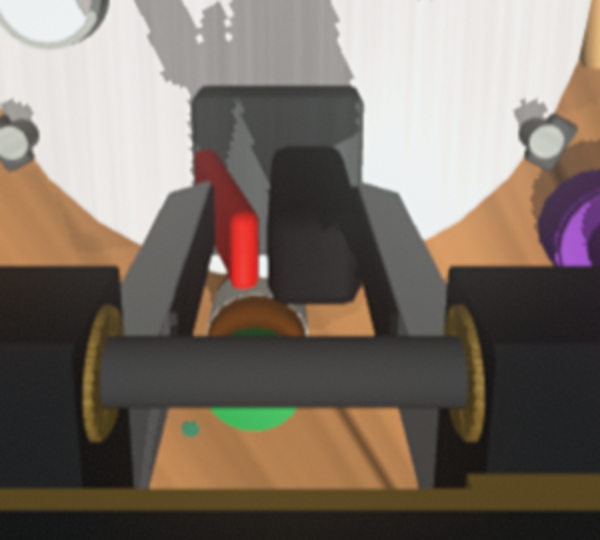

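The trigger plate leans in to about (245,245) against the grip, with the fingers touching both. I'll squeeze harder to confirm it's on its stop, hold, then release.

```bash
python3 - <<'E'
from h import *
manip.set_gripper(.030,40)
for i in range(5):
    manip.dwell(.25); print(manip.read_time(),manip.read_grip_width(),manip.read_grasp_force(),manip.read_contact_force())
manip.set_gripper(.09,20); manip.dwell(.2)
t=manip.read_position(); manip.move_l([t[0],t[1],.30],velocity=.2)
manip.dwell(.2)
c=imaging.capture("wrist"); cv2.imwrite("pics/rel.png",c["frame"][60:330,150:500])
print(manip.read_time(),manip.read_contact_force())
U,V=np.meshgrid(np.arange(640),np.arange(400)); P=world(c,U,V).reshape(-1,3)
hsv=cv2.cvtColor(c["frame"],cv2.COLOR_BGR2HSV).reshape(-1,3).astype(int)
m=(np.linalg.norm(P[:,:2]-[.5,-.1],axis=1)<.05)&(P[:,2]>.208)&(P[:,2]<.22)&((hsv[:,0]<5)|(hsv[:,0]>174))&(hsv[:,1]>150)
if m.sum()>3: print(P[m].mean(0),cv2.minAreaRect(P[m][:,:2].astype(np.float32)*1000))
E
```

```text
6.9167 0.039201323866762026 39.44965738803148 [-6.55860527  3.40179568  2.84089734]
7.1667 0.038929161649007164 39.44944582879543 [-6.32939635  2.93607619  3.50263329]
7.4167 0.03902487744768333 39.4496701285243 [-6.02285433  3.70713519  1.88648347]
7.6667 0.039069973370430125 39.44936838001013 [-6.60183744  3.62513496  3.09112022]
7.9167 0.038971579147735524 39.44939699023962 [-5.4811867   2.63800181  2.42345897]
10.0 [-0.55032751 -0.46809518  0.1633063 ]
[ 0.47854552 -0.09055272  0.2122483 ] ((478.3985900878906, -90.93258666992188), (20.164031982421875, 6.730106353759766), 59.30329513549805)
```

View pics/rel.png

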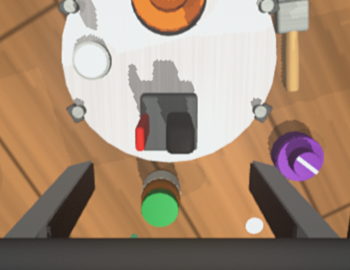

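The trigger is upright again at (142,132), at the same measured position as before the squeeze. Next the cap: grip the knob and test the thread one way.

```bash
cat >> h.py <<'E'
def turn(d,step=.1):
    q0=np.array(manip.read_joint_pos()); n=int(np.ceil(abs(d)/step))
    for i in range(1,n+1):
        q=q0.copy(); q[5]+=d*i/n; manip.set_joints(q)
        print(round(manip.read_time(),2),round(d*i/n,3),"Mz",np.round(manip.read_ft_torque(),2)[2],"w",round(manip.read_grip_width(),4),"F",np.round(manip.read_contact_force(),1))
E
python3 - <<'E'
from h import *
q=down(np.radians(90)); t=[.560,.006]
manip.movep([*t,.26],q)
print(manip.move_l([*t,.166],velocity=.1,contact_N=10),manip.read_position())
manip.set_gripper(.02,25); manip.dwell(.2)
print(manip.read_grip_width(),manip.read_grasp_force(),manip.read_contact_force(),manip.read_position(),manip.read_joint_pos())
turn(.4)
E
```

```text
False [0.56029239 0.00594805 0.16667996]
0.03755909825691822 25.000024437904358 [ 0.6774529  -0.51281422 -0.20204186] [0.56000434 0.00599543 0.16600183] [-5.46971380e-02  3.56450988e-01  1.54043767e+00  7.12308853e-06
  1.24470784e+00 -5.47034877e-02]
12.98 0.1 Mz 0.27 w 0.0377 F [2.  3.6 0. ]
13.23 0.2 Mz 0.24 w 0.0372 F [2.7 1.6 1.2]
13.48 0.3 Mz 0.27 w 0.0373 F [3.9 0.5 2.5]
13.73 0.4 Mz 0.27 w 0.0374 F [4.4 0.8 3.2]
```

```bash
python3 - <<'E'
from h import *
print(manip.read_ft_torque())
for n in ("wrist","top","scene"):
    c=imaging.capture(n)
    if n=="scene": cv2.imwrite("pics/s4.png",cv2.resize(c["frame"][140:260,200:360],None,fx=4,fy=4))
    if n=="wrist": cv2.imwrite("pics/w4.png",c["frame"])
E
```

```text
[ 0.15302485 -0.82212985  0.26888438]
```

View pics/w4.png

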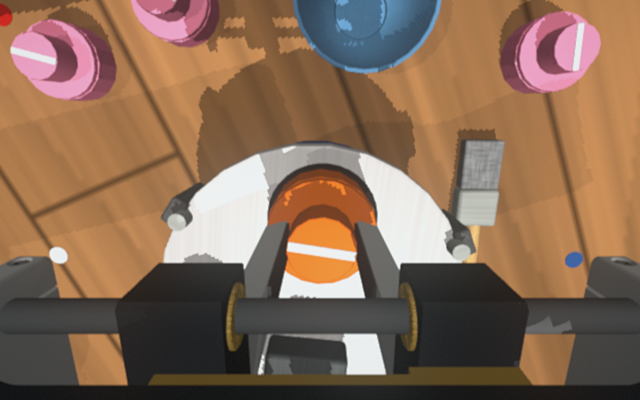

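The wrist view shows the stripe on the gripped knob from about (289,246) to (354,256), so its world angle can be measured.

```bash
cat >> h.py <<'E'
def stripe(zt=.186):
    c=imaging.capture("wrist"); f=c["frame"]; 
    U,V=np.meshgrid(np.arange(640),np.arange(400)); P=world(c,U,V)
    hsv=cv2.cvtColor(f,cv2.COLOR_BGR2HSV).astype(int); p=manip.read_position()
    m=(abs(P[...,2]-zt)<.005)&(np.linalg.norm(P[...,:2]-np.array(p[:2]),axis=-1)<.019)&(hsv[...,1]<90)&(hsv[...,2]>150)
    S=P[m][:,:2]; e=np.linalg.svd(S-S.mean(0),full_matrices=False)[2][0]
    return len(S),np.degrees(np.arctan2(e[1],e[0]))%180
E
python3 - <<'E'
from h import *
print(stripe(),manip.read_joint_pos()[5])
E
```

```text
(653, np.float64(147.87514782599953)) 0.3416593878338965
```

Turning clockwise, the cap moved only about 3° of 23°, so it stopped and slipped. Now the other way.

```bash
python3 - <<'E'
from h import *
turn(-.5,.25); print(stripe()); turn(-.75,.25); print(stripe(),manip.read_time(),manip.read_position())
E
```

```text
14.28 -0.25 Mz 0.12 w 0.0374 F [-0.4 -0.1  5. ]
14.63 -0.5 Mz 0.04 w 0.0376 F [-0.5 -0.7  4.3]
(652, np.float64(175.76968340748888))
15.03 -0.25 Mz 0.05 w 0.0374 F [ 0.2 -1.   3.5]
15.38 -0.5 Mz 0.07 w 0.0375 F [ 0.4 -0.4  5.1]
15.72 -0.75 Mz 0.05 w 0.0376 F [-0.4  0.1  3.8]
(653, np.float64(38.25497913389723)) 15.775 [0.56011218 0.00591223 0.16623392]
```

The cap has turned 67° (1.18 rad) free from its start. I'll lift it straight up.

```bash
python3 - <<'E'
from h import *
p=manip.read_position()
manip.set_gripper(.02,35)
print(manip.move_l([p[0],p[1],p[2]+.02],velocity=.04,contact_N=12),manip.read_contact_force(),manip.read_position(),manip.read_grip_width())
if manip.read_position()[2]>.18:
    manip.move_l([p[0],p[1],p[2]+.16],velocity=.08); manip.dwell(.5)
    print(manip.read_position(),manip.read_grip_width(),manip.read_contact_force(),manip.read_qd(),stripe(.186+.16))
    cv2.imwrite("pics/end.png",cv2.resize(imaging.capture("scene")["frame"][60:300,120:420],None,fx=2,fy=2)); print(manip.read_time())
E
```

```text
False [ 0.22783163  0.33669013 -1.2029651 ] [0.56003433 0.00590715 0.18614283] 0.03716683415881217
[0.56010472 0.00589381 0.32622997] 0.037719148188237864 [-0.52268262 -0.00876588 -2.21970667] [-2.68108694e-04 -8.17272030e-05 -2.15492821e-03  9.35601820e-04
  2.25721872e-03 -5.90853766e-04] (654, np.float64(38.77416168149198))
19.1417
```

View pics/end.png

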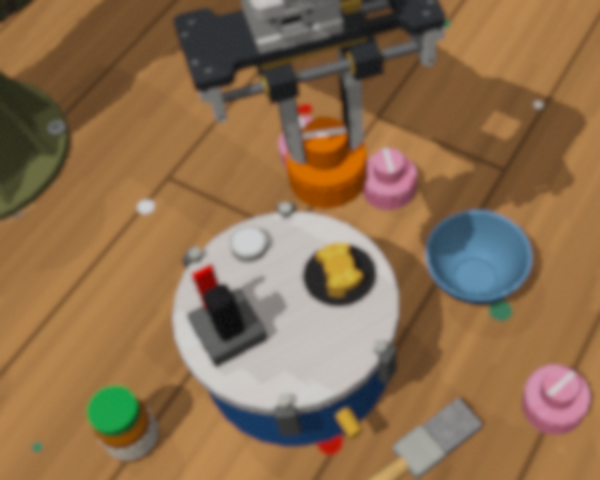

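The cap hangs level in the gripper at (325,165), well above its open seat at (340,273). The trigger is upright and the bowl, jar and brush haven't moved.

```bash
python3 -c "
from h import *
print(job.sign_off())"
```

```text
the job is handed in; nothing more can be done
None
```

The job is handed in: the pot was vented (trigger held fully squeezed for over a second and sprung back), and the right-hand-thread cap was unscrewed 67° and is held level and still 16 cm above its seat, with the bowl, jar and brush left in place.

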